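# Gauge the thickest courgette piece

## Task

Gauge the thickest of the three standing courgette pieces: open the gauge's sliding jaw, stand that piece upright on the gauge's bed, centred across the jaws, and slide the jaw gently shut on it until the piece is held against the fixed jaw and the sprung face of the sliding jaw is pushed in about halfway, never jammed hard. Leave it held there with the gauge released, and leave the other two pieces standing where they are.

Things in the scene. Friction and masses are not known exactly. Their poses are not given: they have to be found in the camera images.
- gauge: Bench sizing gauge, a big caliper fixed to the counter: flat aluminium bed 90 (x) x 240 (y) x 12 mm. Origin at the centre of the bed's underside, z up; its y axis is the sliding direction and points from the fixed jaw towards the opening side; x runs across the jaws. The jaws are 60 mm wide in x and centred on x = 0.
- fixed_jaw: Fixed steel jaw at the -y end of the gauge's bed: upright plate 60 x 16 mm, top 62 mm above the counter. Its frame is the same as the gauge's (origin at the gauge's origin).
- fixed_face (a point): Middle of the fixed jaw's gripping face, which looks along the gauge's +y; 104 mm from the gauge's origin towards -y and 37 mm above the counter.
- bed_top (a point): Centre of the top of the gauge's bed, 12 mm above the counter.
- jaw (a joint): Opening of the sliding jaw in m: distance from the fixed jaw's face to the sprung face while that face is fully out (0 shut, 0.12 fully open, grows along the gauge's +y). It moves stiffly, 9 N, and stays where it is left. Starts 10 to 35 mm open.
- fin_top (a point): Middle of the top of the black upright fin by which the jaw is slid, 96 mm above the counter. The fin is 12 mm thick along the gauge's y, 34 mm wide in x, and rises from the carriage block's top at 42 mm. Its middle is 74 mm in +y of the sprung face when that is out and 40 mm in +y of the jaw's back plate (62 mm high).
- sprung_face: The sprung face: steel plate 54 (x) x 8 (y) x 42 mm tall on two brass pins in front of the sliding jaw's back plate, looking to the gauge's -y; its lower and upper edges are 17 and 59 mm above the counter. Its origin moves with it, at counter level, 28 mm in +y of its gripping surface.
- face (a joint): How far the sprung face is pushed in, in m: 0 fully out, 0.014 against its stop (the gap behind it is 14 mm when out, 0 at the stop). Its spring presses with 2.1 N at 0, 4.2 N halfway and 6.3 N at the stop.
- face_mid (a point): Middle of the sprung face's gripping surface, 37 mm above the counter.
- piece_thick: The thickest courgette piece: dark green upright cylinder, pale cut ends, 52 mm in diameter, 90 mm tall, about 180 g. Origin at the centre of its underside, z up along it.
- piece_middle: Middle courgette piece, the same look: 44 mm in diameter, 90 mm tall. Origin at the centre of its underside.
- piece_thin: Thinnest courgette piece, the same look: 36 mm in diameter, 90 mm tall. Origin at the centre of its underside.

How it is judged:
On the way, in this order (a step that is already met when the one before it is completed fails the run):
1. the sliding jaw is opened wider than the thickest piece (value of joint jaw above 0.054 m), for 0.1 s.
2. the thickest piece stands upright on the bed between the open jaws (angle between piece_thick's own z axis and vertical below 0.08 rad and z of piece_thick in the frame of gauge between 0.008 and 0.016 m and x of piece_thick in the frame of gauge between -0.022 and 0.022 m and value of joint jaw above 0.052 m and y of piece_thick in the frame of fixed_face above 0.022 m), for 0.2 s.
3. the jaw is slid shut until the piece is pressed between the fixed jaw and the sprung face (angle between piece_thick's own z axis and vertical below 0.08 rad and z of piece_thick in the frame of gauge between 0.008 and 0.016 m and x of piece_thick in the frame of gauge between -0.022 and 0.022 m and value of joint face between 0.003 and 0.0115 m and contact force between piece_thick and sprung_face above 0.8 N and contact force between piece_thick and fixed_jaw above 0.3 N), for 0.3 s.
At the end, for the whole second after the job is handed in: Thickest piece at rest upright (0.08 rad) on the gauge's bed, within 22 mm of mid jaw width, pressed by the fixed jaw (over 0.3 N) and the sprung face (over 0.8 N), which is pushed in 3 to 11.5 mm of 14. The other two stand upright (0.1 rad) within 30 mm of their starts (all of step 3 and linear speed of piece_thick below 0.01 m/s and velocity of joint jaw below 0.005 m/s and distance of each of piece_middle, piece_thin from where it was at the start of the episode below 0.03 m and angle between each of piece_middle, piece_thin's own z axis and vertical below 0.1 rad); the robot touches nothing.
It fails at once if the sprung face is jammed on the piece with more than 15 N (contact force between piece_thick and sprung_face above 15 N).
It fails at once if the thickest piece is tipped over (angle between piece_thick's own z axis and vertical above 0.6 rad).
It fails at once if another piece is knocked over or pushed away (distance of any of piece_middle, piece_thin from where it was at the start of the episode above 0.04 m or angle between any of piece_middle, piece_thin's own z axis and vertical above 0.5 rad).
It also fails if it takes over 72 s, if anything falls off the work surface, if the arm or the gripper's body presses on something with over 40 N, if the wrist force passes 120 N, or if a joint passes its speed limit or range.

## Robot

A 7-joint arm with a two-finger parallel gripper is mounted at the origin on the work surface. World frame = base frame: x ahead of the robot, y to its left, z up, the work surface at z = 0. Lengths are in m, angles in rad, forces in N, time in s.
With the tool pointing down it reaches from about 0.425 to 0.875 m from the base axis. Payload 4.7 kg.
Tool frame: the origin (TCP) lies between the finger pads; the fingertips stand 11 mm ahead of it and the grasp point (between the pads) lies 8 mm behind it (env.tip_extent is the distance from the TCP to the fingertips, in m); z points along the fingers, y is the line along which they close (so a half turn about z gives the same grasp; the last joint's range is limited). The gripper opens to 87 mm and grips with 3 to 60 N. Pads are 19 mm wide; open, the fingers measure 117 mm over their backs; the gripper's body (75 mm by 190 mm) begins 51 mm behind the grasp point.
Start: joints at [1.124, 0.321, -0.07, 1.45, 0.023, 1.371, -0.057], TCP at [0.289, -0.582, 0.213] pointing down, gripper open.
Joint ranges: [-2.86, 2.86], [-0.3, 2.09], [-1.38, 1.24], [0.06, 2.45], [-1.56, 4.7], [0.09, 2.05], [-2.69, 2.69]. Speed limits (rad/s): [2.57, 2.57, 3.14, 3.14, 3.14, 3.14, 3.14].

## Interface

Orientations are given as a 3x3 rotation matrix whose columns are the frame's x, y, z axes.
In Python, from cell import env gives the robot as it stands.
- The arm moves only by the shell command python3 -m inch 'ROWS' [FORCE]. ROWS is JSON, a list that holds one entry, the list of rows, each a list of 7 numbers: the shift along the tool's x, y, z in cm, then the turn, a rotation vector about the tool's x, y, z in degrees, then the closure, from 0 (fully open) to 1 (shut). In form: [[[tx, ty, tz, wx, wy, wz, claw], ...]]. A call has 1 to 20 rows; each row shifts and turns the commanded pose from where the row before left it, along the tool's axes as they then stand; what a row does not reach is not made up. A row lasts 1/10 s, in which the tool goes at most 50 mm and 8.59 degrees, less where a joint would pass 70% of its speed; a pose out of reach is approached as far as the arm can. A call with a gripper value outside its range is refused whole. The fingers move at their own pace and stop on an object; FORCE is the grip in N (left out, the last holds). Time passes only in rows, so rows that do not move let the fingers close. It gives the time, the measured TCP pose, the force, the opening and the grip force at its end, in the units of the state.
- env.state(): the state, without advancing time (a new reading comes with each control period).
- env.camera(name): name is "scene" or "top"; returns the picture (480x640x3 uint8, blue, green, red); there is no depth.
- env.camera_params(name): a dict with "fovy" (degrees; the focal length in pixels is half the picture's height over the tangent of half this angle, whatever the lens; pixels are square), "cx", "cy" (the principal point, pixels), "k1" (the pictures are not rectified: a ray, as slopes to the right and down, at radius r is drawn at 1 + k1 r^2 times it, then the intrinsics apply), "cam_to_world" (4x4, takes a point from camera to world coordinates). Camera axes: x right, y down, z forward; pixel columns grow to the right and rows downward; lengths in m; the calibration is good to about 2 mm. A picture is of the moment at which its call begins. camera_params takes no time and is no camera call.
- env.hand_in(): hands the job in; it is judged then, once.
The state is a dict: "t": time; "joint_pos": joint angles; "dq": joint speeds; "effort": joint torques, N m; "eef_pos": TCP position; "orientation": TCP orientation; "force": force on the tool from outside, world axes, zero at the start; "moment": the same for the moment, N m; "grip_width": finger opening in m; "finger_force": force on a finger pad.
Only numpy, scipy, OpenCV 4.12 (cv2) and the standard library are available. Lean on these libraries where they do the work, as an engineer would, in place of code of your own. Each camera call takes 0.05 s, during which the arm holds its last target. There are 200 camera calls.

## Working session

There is one attempt and no reset: what is moved stays moved. The work goes in short steps, Python scripts to look and compute and a shell command to move; the robot and the scene stay as the last step left them, time stands still between calls to the robot, and variables do not carry over. Pictures are saved under pics/ and viewed, at most 10 in all, crops included, and the job is handed in when it is done.

```bash
mkdir -p pics; ls
cat > h.py <<'E'
import numpy as np,cv2
from cell import env
def ray(name,u,v):
    p=env.camera_params(name);f=240/np.tan(np.radians(p['fovy'])/2)
    K=np.array([[f,0,p['cx']],[0,f,p['cy']],[0,0,1]])
    x,y=(u-p['cx'])/f,(v-p['cy'])/f
    rd=np.hypot(x,y);r=rd
    for _ in range(30): r=rd/(1+p['k1']*r*r)
    s=r/rd if rd>0 else 1
    T=np.array(p['cam_to_world']);return T[:3,3],T[:3,:3]@np.array([x*s,y*s,1])
def onz(name,u,v,z):
    o,d=ray(name,u,v);return o+d*(z-o[2])/d[2]
def proj(name,P):
    p=env.camera_params(name);f=240/np.tan(np.radians(p['fovy'])/2)
    T=np.array(p['cam_to_world']);c=T[:3,:3].T@(np.array(P)-T[:3,3]);x,y=c[:2]/c[2];k=1+p['k1']*(x*x+y*y)
    return np.array([p['cx']+f*x*k,p['cy']+f*y*k])
E
python3 - <<'E'
from h import *
for n in('top','scene'):
    cv2.imwrite(f'pics/{n}0.png',env.camera(n));p=env.camera_params(n);print(p)
s=env.state();print(s['orientation'],s['force'],s['grip_width'],s['t'])
E
```

```text
pics
{'fovy': 52.81684068294182, 'cx': 330.2917446702948, 'cy': 241.70026243151767, 'k1': -0.03161888284013559, 'cam_to_world': array([[ 0.02886194, -0.98797442,  0.15189975,  0.4367641 ],
       [-0.99955908, -0.02746584,  0.01128157, -0.07891493],
       [-0.00697384, -0.15215838, -0.98833152,  0.75683406],
       [ 0.        ,  0.        ,  0.        ,  1.        ]])}
{'fovy': 42.82311688273272, 'cx': 309.8794583802656, 'cy': 240.42993669175436, 'k1': -0.12127467754069253, 'cam_to_world': array([[-0.51527834,  0.72858082, -0.45128509,  0.97892202],
       [ 0.8569882 ,  0.44277349, -0.26367187,  0.16596899],
       [ 0.00771081, -0.5226104 , -0.85253675,  0.88668295],
       [ 0.        ,  0.        ,  0.        ,  1.        ]])}
[[ 8.95674551e-01  4.44709341e-01 -8.37221653e-04]
 [ 4.44710120e-01 -8.95673336e-01  1.47830999e-03]
 [-9.24588500e-05 -1.69640557e-03 -9.99998557e-01]] [-0.5371715  -1.05668718  0.27282543] 0.0869675917255576 0.1
```

View pics/top0.png

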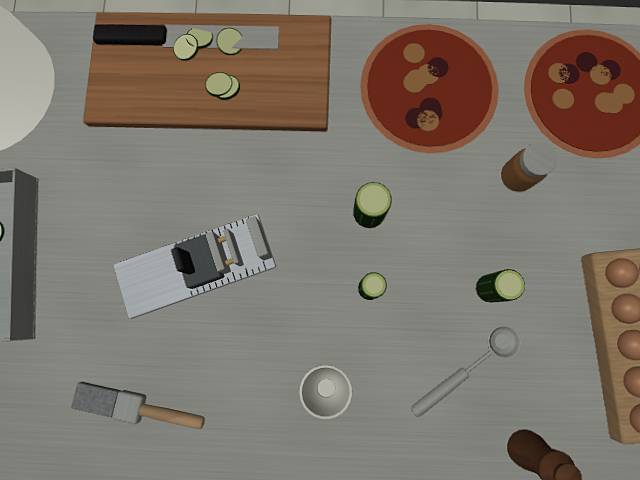

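View pics/scene0.png

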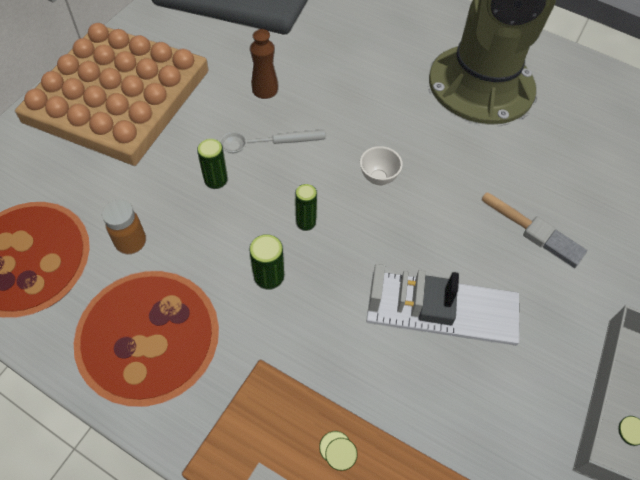

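The top view shows the gauge around (195,265) with its fixed jaw at the right end (260,237) and its fin near (183,260). The thickest piece's top is at (373,198), and the other two are at (373,286) and (509,285). The scene view agrees. Next I'll measure these positions.

Run:
```python
from h import *
for n in('top','scene'):
    im=cv2.imread(f'pics/{n}0.png');hsv=cv2.cvtColor(im,cv2.COLOR_BGR2HSV)
    m=cv2.inRange(hsv,(28,60,120),(50,255,255))
    for c in cv2.findContours(m,0,1)[0]:
        if cv2.contourArea(c)<150: continue
        (u,v),r=cv2.minEnclosingCircle(c);M=cv2.moments(c);u2,v2=M['m10']/M['m00'],M['m01']/M['m00']
        P=np.array([onz(n,*q,.09)[:2] for q in c[:,0].astype(float)])
        (x,y),R=cv2.minEnclosingCircle(P.astype(np.float32))
        print(n,round(u),round(v),onz(n,u2,v2,.09)[:2].round(4),(round(x,4),round(y,4)),'R',round(R,4))
im=cv2.imread('pics/top0.png')[195:335,100:290];cv2.imwrite('pics/c1.png',cv2.resize(im,None,fx=4,fy=4,interpolation=2))
im=cv2.imread('pics/scene0.png')[250:360,355:535];cv2.imwrite('pics/c2.png',cv2.resize(im,None,fx=4,fy=4,interpolation=2))
```

```text
top 374 284 [ 0.4813 -0.1326] (0.4812, -0.1327) R 0.016
top 509 284 [ 0.4867 -0.3199] (0.4869, -0.3202) R 0.0202
top 373 199 [ 0.6023 -0.1303] (0.6023, -0.1303) R 0.0239
top 222 84 [0.771  0.0967] (0.7709, 0.0965) R 0.0239
top 230 40 [0.8424 0.0915] (0.8408, 0.0899) R 0.0209
top 193 44 [0.8382 0.1476] (0.8355, 0.1441) R 0.0311
scene 338 450 [0.8081 0.1122] (0.8086, 0.1117) R 0.0259
scene 632 430 [0.5887 0.4423] (0.5877, 0.4453) R 0.0194
scene 266 248 [ 0.6033 -0.1309] (0.6026, -0.1311) R 0.0247
scene 306 192 [ 0.4819 -0.1334] (0.4814, -0.1335) R 0.0167
scene 210 148 [ 0.4875 -0.3207] (0.4872, -0.3205) R 0.0206
```

View pics/c1.png

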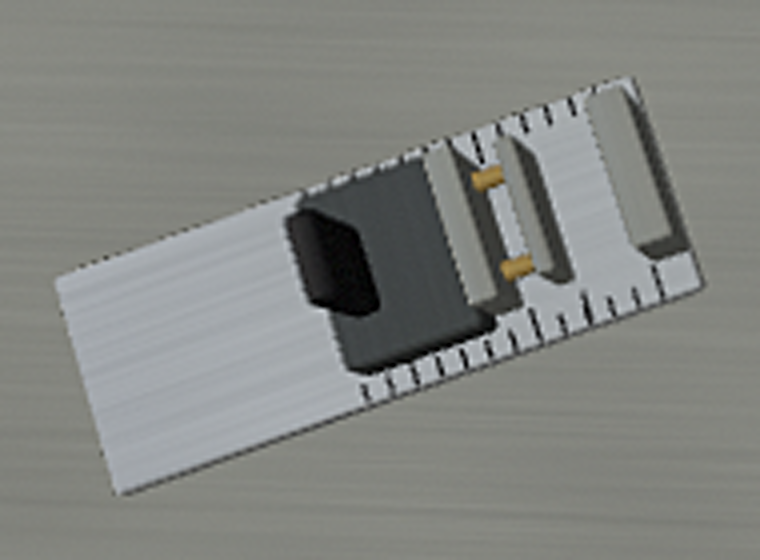

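View pics/c2.png

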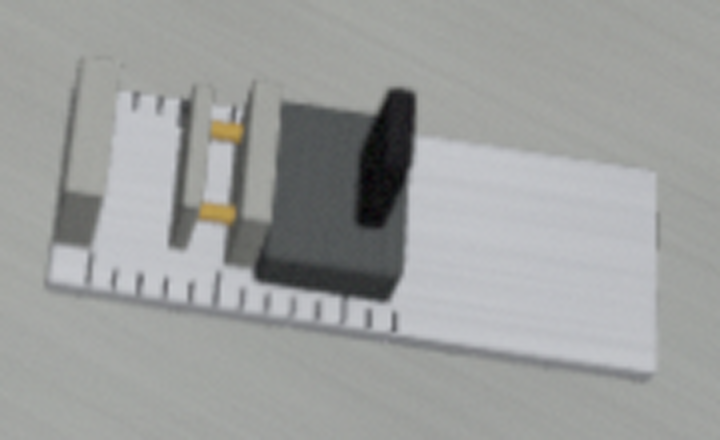

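The crops give the bed corners as (55,280), (118,494), (703,287) and (633,77) in the top crop. The fin, sprung face and back plate are also clear in both crops.

```bash
cat > m.py <<'E'
from h import *
T=lambda u,v:(100+(u+.5)/4-.5,195+(v+.5)/4-.5)
S=lambda u,v:(355+(u+.5)/4-.5,250+(v+.5)/4-.5)
C=np.array([onz('top',*T(*q),.012)[:2] for q in[(55,280),(118,494),(703,287),(633,77)]])
C2=np.array([onz('scene',*S(*q),.012)[:2] for q in[(655,373),(657,172),(47,287)]])
E
python3 - <<'E'
from m import *
print(C.round(4),C2.round(4))
o=C.mean(0);yd=(C[0]+C[1]-C[2]-C[3]);yd/=np.linalg.norm(yd)
xd=np.array([yd[1],-yd[0]]);print(o,yd,'yaw y',np.degrees(np.arctan2(yd[1],yd[0])),'sizes',np.linalg.norm(C[0]-C[1]),np.linalg.norm(C[0]-C[3]),np.linalg.norm(C[1]-C[2]))
g=lambda p:(round((p[:2]-o)@xd*1000,1),round((p[:2]-o)@yd*1000,1))
for nm,n,f,q,z in[('fin L top','top',T,(288,215),.096),('fin L top2','top',T,(310,303),.096),('backpl L','top',T,(427,152),.062),('backpl L','top',T,(470,303),.062),('sprung topL','top',T,(498,137),.059),('sprung L2','top',T,(545,278),.059),
 ('fixed top L','top',T,(587,97),.062),('fixed L2','top',T,(640,245),.062),
 ('s fin a','scene',S,(388,92),.096),('s fin b','scene',S,(415,92),.096),('s spr','scene',S,(196,86),.059),('s spr','scene',S,(176,207),.059),('s fixed R','scene',S,(118,62),.062),('s fixed R2','scene',S,(100,192),.062)]:
    print(nm,g(onz(n,*f(*q),z)))
E
```

```text
[[0.5056 0.2675]
 [0.4239 0.2351]
 [0.5102 0.0135]
 [0.5924 0.045 ]] [[0.5077 0.2676]
 [0.425  0.2363]
 [0.5969 0.0467]]
[0.50803333 0.14026182] [-0.36328168  0.93167936] yaw y 111.30187225970437 sizes 0.08785416217202827 0.2388502482413494 0.23778016564869073
fin L top (np.float64(16.8), np.float64(2.4))
fin L top2 (np.float64(-15.1), np.float64(4.0))
backpl L (np.float64(30.2), np.float64(-43.4))
backpl L (np.float64(-28.0), np.float64(-41.5))
sprung topL (np.float64(27.5), np.float64(-69.2))
sprung L2 (np.float64(-28.0), np.float64(-69.5))
fixed top L (np.float64(29.9), np.float64(-105.1))
fixed L2 (np.float64(-28.7), np.float64(-106.2))
s fin a (np.float64(-12.0), np.float64(-6.7))
s fin b (np.float64(-13.7), np.float64(3.3))
s spr (np.float64(-23.4), np.float64(-74.3))
s spr (np.float64(29.6), np.float64(-77.0))
s fixed R (np.float64(-27.1), np.float64(-105.5))
s fixed R2 (np.float64(29.7), np.float64(-106.1))
```

```bash
python3 -m inch '[[[0,0,0,0,0,5.1,0.5],[3.5,-2.5,0,0,0,0,0.5],[3.5,-2.5,0,0,0,0,0.5],[3.5,-2.5,0,0,0,0,0.5],[3.5,-2.5,0,0,0,0,0.5],[3.5,-2.5,0,0,0,0,0.5],[3.5,-2.5,0,0,0,0,0.5],[3.5,-2.5,0,0,0,0,0.5],[3.5,-2.5,0,0,0,0,0.5],[3.5,-2.5,0,0,0,0,0.5],[1.5,-3.7,0,0,0,0,0.5],[1.5,-3.7,0,0,0,0,0.5],[1.5,-3.7,0,0,0,0,0.5],[1.5,-3.7,0,0,0,0,0.5],[1.5,-3.7,0,0,0,0,0.5],[1.5,-3.7,0,0,0,0,0.5],[1.5,-3.7,0,0,0,0,0.5],[1.5,-3.7,0,0,0,0,0.5],[1.5,-3.7,0,0,0,0,0.5],[0,0,0,0,0,0,0.5]]]' 30
cat >> h.py <<'E'
def go(p,yaw_axis=None):
    s=env.state();R=np.array(s['orientation']);d=np.array(p)-s['eef_pos'];print('shift cm',(R.T@d*100).round(2),'R',R.round(3).tolist())
E
python3 -c "
from h import *
go([.51,.138,.092]);print(env.state()['joint_pos'],env.state()['t'])"
```

```text
t: 2.1
eef_pos: [0.5043, 0.1084, 0.2134]
orientation: [[0.928, 0.373, -0.0], [0.373, -0.928, 0.003], [0.001, -0.003, -1.0]]
force: [-0.2, 0.7, 0.3]
grip_width: 0.0436
finger_force: 0.0
shift cm [ 1.62 -2.5  12.15] R [[0.928, 0.373, -0.0], [0.373, -0.928, 0.003], [0.001, -0.003, -1.0]]
[ 0.34698545  0.06796335 -0.62977588  1.76112415  0.03801308  1.32492643
 -1.47970214] 2.1
```

```bash
python3 -m inch '[[[0.8,-1.2,1,0,0,0.6,0.5],[0.8,-1.2,2,0,0,0,0.5],[0,0,3,0,0,0,0.5],[0,0,2,0,0,0,0.5],[0,0,0,0,0,0,0.5],[0,0,0,0,0,0,0.5]]]'
python3 -c "
from h import *
go([.51,.138,.076])
i=env.camera('top')[190:340,90:300];cv2.imwrite('pics/c3.png',cv2.resize(i,None,fx=3,fy=3))"
```

```text
t: 2.7
eef_pos: [0.5119, 0.1288, 0.1334]
orientation: [[0.936, 0.353, -0.001], [0.353, -0.936, -0.0], [-0.001, -0.0, -1.0]]
force: [0.8, 0.4, 0.1]
grip_width: 0.0436
finger_force: 0.0
shift cm [ 0.15 -0.93  5.74] R [[0.936, 0.353, -0.001], [0.353, -0.936, -0.0], [-0.001, -0.0, -1.0]]
```

View pics/c3.png

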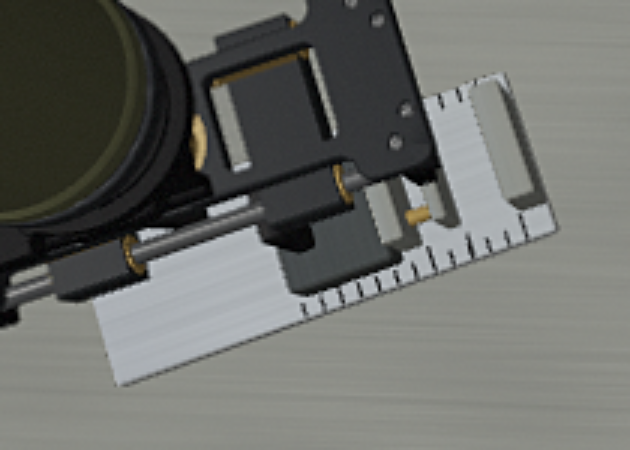

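The gripper body hides the fin. The gauge lies along the tool axes and the jaw hasn't moved. I'll correct by 9 mm and descend.

```bash
python3 -m inch '[[[0.1,-0.9,0,0,0,-0.6,0.5],[0,0,0,0,0,0,0.5],[0,0,0,0,0,0,0.5]]]'
python3 -c "
from h import *
go([.51,.138,.076])"
```

```text
t: 3.05
eef_pos: [0.51, 0.1387, 0.1342]
orientation: [[0.931, 0.364, 0.001], [0.364, -0.931, -0.0], [0.001, 0.001, -1.0]]
force: [0.0, 0.0, 0.0]
grip_width: 0.0435
finger_force: 0.0
shift cm [-0.03  0.06  5.82] R [[0.931, 0.364, 0.001], [0.364, -0.931, -0.0], [0.001, 0.001, -1.0]]
```

```bash
python3 -m inch '[[[0,0,2,0,0,0,0.5],[0,0,2,0,0,0,0.5],[0,0,1.8,0,0,0,0.5],[0,0,0,0,0,0,0.5],[0,0,0,0,0,0,0.8],[0,0,0,0,0,0,0.9],[0,0,0,0,0,0,1],[0,0,0,0,0,0,1],[0,0,0,0,0,0,1]]]' 30
python3 -c "
from h import *
go([.51,.138,.076])"
```

```text
t: 3.95
eef_pos: [0.5092, 0.1403, 0.076]
orientation: [[0.931, 0.364, -0.0], [0.364, -0.931, 0.003], [0.001, -0.003, -1.0]]
force: [-0.9, 2.7, 0.7]
grip_width: 0.0117
finger_force: 30.0
shift cm [-0.01  0.24 -0.  ] R [[0.931, 0.364, -0.0], [0.364, -0.931, 0.003], [0.001, -0.003, -1.0]]
```

```bash
python3 -m inch '[[[0,-0.3,0,0,0,0,1],[0,-0.6,0,0,0,0,1],[0,-0.6,0,0,0,0,1],[0,-0.6,0,0,0,0,1],[0,-0.6,0,0,0,0,1],[0,-0.6,0,0,0,0,1],[0,-0.6,0,0,0,0,1],[0,-0.6,0,0,0,0,1],[0,-0.6,0,0,0,0,1],[0,-0.6,0,0,0,0,1],[0,-0.6,0,0,0,0,1],[0,-0.3,0,0,0,0,1],[0,0,0,0,0,0,1],[0,0,0,0,0,0,1],[0,0,0,0,0,0,1]]]' 30
```

```text
t: 5.45
eef_pos: [0.4876, 0.1958, 0.076]
orientation: [[0.933, 0.361, 0.002], [0.361, -0.932, -0.005], [0.001, 0.006, -1.0]]
force: [0.9, -6.9, 3.8]
grip_width: 0.0115
finger_force: 30.0
```

```bash
python3 -m inch '[[[0,0,0,0,0,0,0.6],[0,0,0,0,0,0,0.5],[0,0,0,0,0,0,0.5],[0,0,-1.5,0,0,0,0.5],[0,0,-2.5,0,0,0,0.5],[0,0,-3,0,0,0,0.5],[0,0,-3,0,0,0,0.5],[0,0,-2.5,0,0,-8.2,0],[0,0,0,0,0,-8.2,0],[0,0,0,0,0,-8.2,0],[0,0,0,0,0,-8.2,0],[0,0,0,0,0,-8.2,0],[0,0,0,0,0,-8.2,0],[0,0,0,0,0,-8.2,0],[0,0,0,0,0,-8.2,0],[0,0,0,0,0,-8.2,0],[0,0,0,0,0,-8.2,0],[0,0,0,0,0,-8,0],[0,0,0,0,0,0,0],[0,0,0,0,0,0,0]]]' 30
python3 -c "
from h import *
go([.6025,-.1305,.06])"
```

```text
t: 7.45
eef_pos: [0.4856, 0.1999, 0.2009]
orientation: [[-0.361, 0.933, 0.001], [0.933, 0.361, 0.0], [-0.0, 0.001, -1.0]]
force: [-0.8, 0.8, 0.5]
grip_width: 0.087
finger_force: 0.0
shift cm [-35.03  -1.02  14.09] R [[-0.361, 0.933, 0.001], [0.933, 0.361, 0.0], [-0.0, 0.001, -1.0]]
```

```bash
python3 -m inch '[[[-2,-0.1,0,0,0,0,0],[-4,-0.1,0,0,0,0,0],[-4,-0.1,0,0,0,0,0],[-4,-0.1,0,0,0,0,0],[-4,-0.1,0,0,0,0,0],[-4,-0.1,0,0,0,0,0],[-4,-0.1,0,0,0,0,0],[-4,-0.1,0,0,0,0,0],[-3,-0.1,0,0,0,0,0],[-2,-0.1,0,0,0,0,0],[0,0,0,0,0,0,0],[0,0,0,0,0,0,0],[0,0,0,0,0,0,0]]]' 30
python3 -c "
from h import *
go([.6025,-.1305,.058])"
```

```text
t: 8.75
eef_pos: [0.6034, -0.1274, 0.2006]
orientation: [[-0.366, 0.931, 0.0], [0.931, 0.366, 0.001], [0.001, 0.0, -1.0]]
force: [0.6, 0.6, 0.2]
grip_width: 0.0871
finger_force: 0.0
shift cm [-0.27 -0.21 14.26] R [[-0.366, 0.931, 0.0], [0.931, 0.366, 0.001], [0.001, 0.0, -1.0]]
```

```bash
python3 -m inch '[[[-0.3,-0.2,0,0,0,0,0],[0,0,2,0,0,0,0],[0,0,3,0,0,0,0],[0,0,3,0,0,0,0],[0,0,2.5,0,0,0,0],[0,0,2,0,0,0,0],[0,0,1.8,0,0,0,0],[0,0,0,0,0,0,0],[0,0,0,0,0,0,0]]]' 15
python3 - <<'E'
from h import *
go([.6025,-.1305,.058])
i=env.camera('top');cv2.imwrite('pics/t4.png',i);cv2.imwrite('pics/c4.png',cv2.resize(i[190:340,90:290],None,fx=4,fy=4,interpolation=2))
cv2.imwrite('pics/c5.png',cv2.resize(env.camera('scene')[180:360,180:400],None,fx=3,fy=3))
E
```

```text
t: 9.65
eef_pos: [0.6028, -0.1331, 0.0578]
orientation: [[-0.364, 0.931, 0.0], [0.931, 0.364, 0.0], [-0.0, 0.0, -1.0]]
force: [1.0, 0.5, 0.2]
grip_width: 0.087
finger_force: 0.0
shift cm [ 0.25  0.07 -0.02] R [[-0.364, 0.931, 0.0], [0.931, 0.364, 0.0], [-0.0, 0.0, -1.0]]
```

View pics/c4.png

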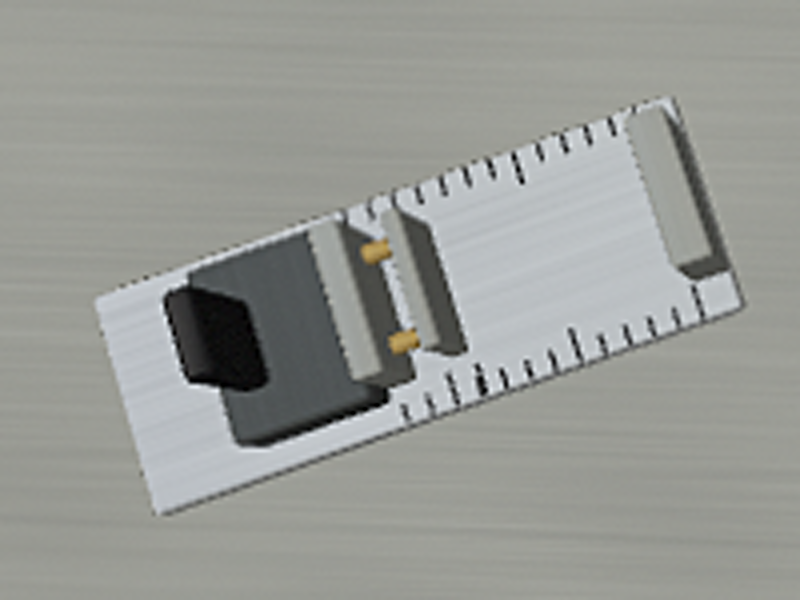

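View pics/c5.png

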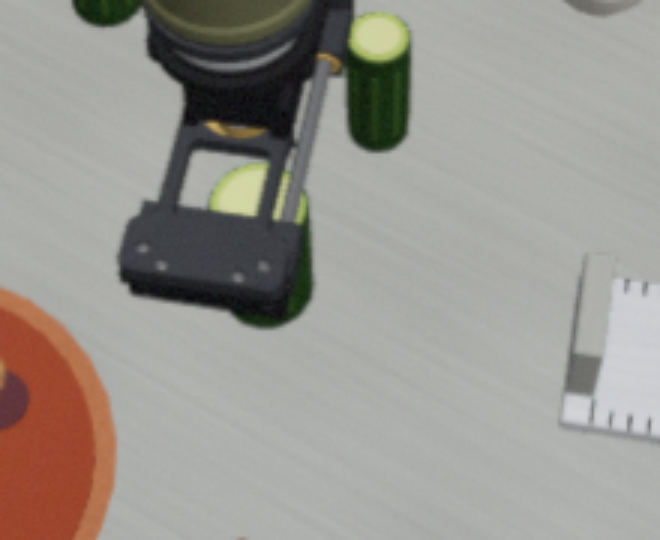

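The jaw is open to about 88 mm, and the fingers straddle the thick piece with both other pieces undisturbed. I'll centre and grip it, then measure the gauge.

```bash
python3 -m inch '[[[0.25,0.1,0,0,0,0,0],[0,0,0,0,0,0,0],[0,0,0,0,0,0,0.3],[0,0,0,0,0,0,0.5],[0,0,0,0,0,0,0.6],[0,0,0,0,0,0,0.7],[0,0,0,0,0,0,0.7],[0,0,0,0,0,0,0.7]]]' 15
python3 - <<'E'
from h import *
go([.6025,-.1305,.058])
T=lambda u,v:(90+(u+.5)/4-.5,190+(v+.5)/4-.5)
o=np.array([.508,.1403]);yd=np.array([-.3633,.9317]);xd=np.array([yd[1],-yd[0]])
for nm,q,z in[('fin',(166,292),.096),('fin',(190,380),.096),('spr',(384,211),.059),('spr',(431,351),.059),('fix',(628,118),.062),('fix',(682,262),.062)]:
    p=onz('top',*T(*q),z)[:2]-o;print(nm,(p@xd*1000).round(1),(p@yd*1000).round(1))
E
```

```text
t: 10.55
eef_pos: [0.6028, -0.131, 0.0573]
orientation: [[-0.363, 0.932, -0.0], [0.932, 0.363, -0.0], [-0.0, -0.0, -1.0]]
force: [-0.1, -1.3, 1.1]
grip_width: 0.0516
finger_force: 15.0
shift cm [ 0.06 -0.   -0.07] R [[-0.363, 0.932, -0.0], [0.932, 0.363, -0.0], [-0.0, -0.0, -1.0]]
fin 16.8 61.5
fin -15.3 62.1
spr 27.5 -9.6
spr -27.5 -10.7
fix 29.4 -105.4
fix -27.9 -107.3
```

```bash
python3 -m inch '[[[0,0,-0.5,0,0,0,0.7],[0,0,-1.5,0,0,0,0.7],[0,0,-2,0,0,0,0.7],[0,0,-2,0,0,0,0.7],[0,0,-2,0,0,0,0.7],[0,0,-1,0,0,0,0.7],[1,0.1,0,0,0,0,0.7],[2,0.1,0,0,0,0,0.7],[2.5,0.1,0,0,0,0,0.7],[2.5,0.1,0,0,0,0,0.7],[2.5,0.1,0,0,0,0,0.7],[2.5,0.1,0,0,0,0,0.7],[2.5,0.1,0,0,0,0,0.7],[2.5,0.1,0,0,0,0,0.7],[2,0.1,0,0,0,0,0.7],[1.5,0.1,0,0,0,0,0.7],[0.6,0.1,0,0,0,0,0.7],[0,0,0,0,0,0,0.7],[0,0,0,0,0,0,0.7],[0,0,0,0,0,0,0.7]]]' 15
python3 - <<'E'
from h import *
go([.5325,.079,.0693])
im=env.camera('top');cv2.imwrite('pics/t6.png',im)
sc=env.camera('scene');cv2.imwrite('pics/c6.png',cv2.resize(sc[150:380,250:540],None,fx=2.5,fy=2.5))
E
```

```text
t: 12.55
eef_pos: [0.533, 0.0775, 0.1471]
orientation: [[-0.361, 0.932, -0.0], [0.932, 0.361, -0.0], [-0.0, -0.0, -1.0]]
force: [-0.1, 0.1, -1.4]
grip_width: 0.052
finger_force: 15.0
shift cm [0.16 0.01 7.78] R [[-0.361, 0.932, -0.0], [0.932, 0.361, -0.0], [-0.0, -0.0, -1.0]]
```

View pics/c6.png

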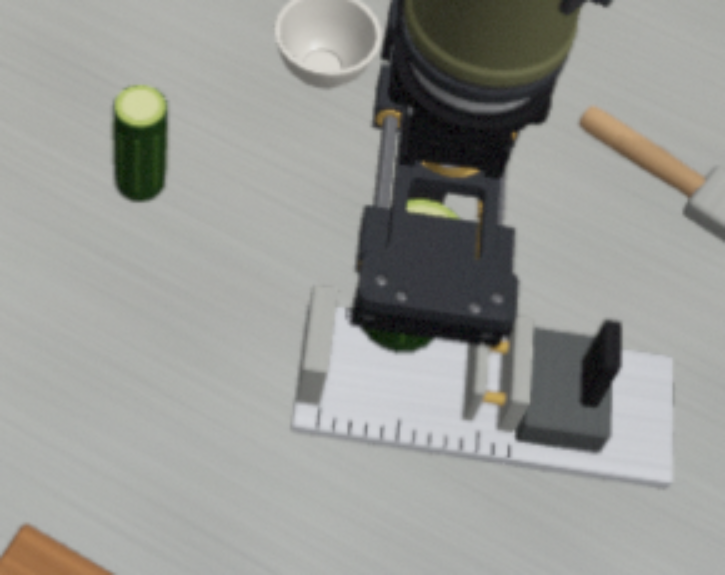

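The piece hangs upright over the gap between the jaws. Lowering it now.

```bash
python3 -m inch '[[[0.15,0,1,0,0,0,0.7],[0,0,2,0,0,0,0.7],[0,0,2,0,0,0,0.7],[0,0,1.5,0,0,0,0.7],[0,0,0.7,0,0,0,0.7],[0,0,0.3,0,0,0,0.7],[0,0,0.1,0,0,0,0.7],[0,0,0,0,0,0,0.7],[0,0,0,0,0,0,0.7]]]'
python3 -c "
from h import *
go([.5325,.079,.0693])"
```

```text
t: 13.55
eef_pos: [0.5328, 0.0804, 0.0721]
orientation: [[-0.363, 0.932, 0.001], [0.932, 0.363, -0.0], [-0.001, 0.001, -1.0]]
force: [-0.0, -0.1, -1.4]
grip_width: 0.0518
finger_force: 15.0
shift cm [-0.12 -0.08  0.28] R [[-0.363, 0.932, 0.001], [0.932, 0.363, -0.0], [-0.001, 0.001, -1.0]]
```

```bash
python3 -m inch '[[[0,0,0.1,0,0,0,0.7],[0,0,0.1,0,0,0,0.7],[0,0,0.05,0,0,0,0.7],[0,0,0,0,0,0,0.7],[0,0,0,0,0,0,0.7]]]'
```

```text
t: 14.05
eef_pos: [0.5324, 0.0802, 0.0692]
orientation: [[-0.363, 0.932, 0.0], [0.932, 0.363, -0.0], [-0.0, 0.0, -1.0]]
force: [-0.4, -0.4, 2.7]
grip_width: 0.0514
finger_force: 15.0
```

```bash
python3 -m inch '[[[0,0,0,0,0,0,0.35],[0,0,0,0,0,0,0.3],[0,0,0,0,0,0,0.2],[0,0,0,0,0,0,0.1],[0,0,0,0,0,0,0.1],[0,0,-1,0,0,0,0.1],[0,0,-2,0,0,0,0.1],[0,0,-3,0,0,0,0.1],[0,0,-3,0,0,0,0.1],[0,0,-3,0,0,0,0.1],[0,0,-1,0,0,0,0.1]]]'
python3 - <<'E'
from h import *
im=env.camera('top');sc=env.camera('scene')
for n,i in(('top',im),('scene',sc)):
    m=cv2.inRange(cv2.cvtColor(i,cv2.COLOR_BGR2HSV),(28,60,120),(50,255,255))
    for c in cv2.findContours(m,0,1)[0]:
        if cv2.contourArea(c)<120: continue
        P=np.array([onz(n,*q,.102)[:2] for q in c[:,0].astype(float)]);(x,y),R=cv2.minEnclosingCircle(P.astype(np.float32));print(n,c[:,0].mean(0),round(x,4),round(y,4),round(R,4))
cv2.imwrite('pics/c7.png',cv2.resize(sc[150:380,250:540],None,fx=2.5,fy=2.5))
go([.4876,.1958,.2])
E
```

```text
t: 15.15
eef_pos: [0.534, 0.0809, 0.2029]
orientation: [[-0.363, 0.932, 0.006], [0.932, 0.363, 0.0], [-0.002, 0.006, -1.0]]
force: [-0.2, 0.1, 0.1]
grip_width: 0.0783
finger_force: 0.0
top [373.515625 284.53125 ] 0.4804 -0.1317 0.0159
top [509.1125 284.3875] 0.4857 -0.3157 0.0199
top [222.54455446  85.98019802] 0.7661 0.0928 0.0238
top [199.625    36.03125] 0.8422 0.1315 0.0183
top [229.125  41.425] 0.8341 0.0862 0.0208
scene [337.95192308 450.28846154] 0.8101 0.1131 0.0256
scene [631.2972973  429.67567568] 0.5934 0.4414 0.0192
scene [412.2183908  273.34482759] 0.5334 0.0799 0.0247
scene [305.74509804 191.78431373] 0.4892 -0.129 0.0164
scene [209.30508475 147.79661017] 0.4951 -0.3133 0.0205
shift cm [12.4  -0.07  0.05] R [[-0.363, 0.932, 0.004], [0.932, 0.363, -0.0], [-0.002, 0.003, -1.0]]
```

View pics/c7.png

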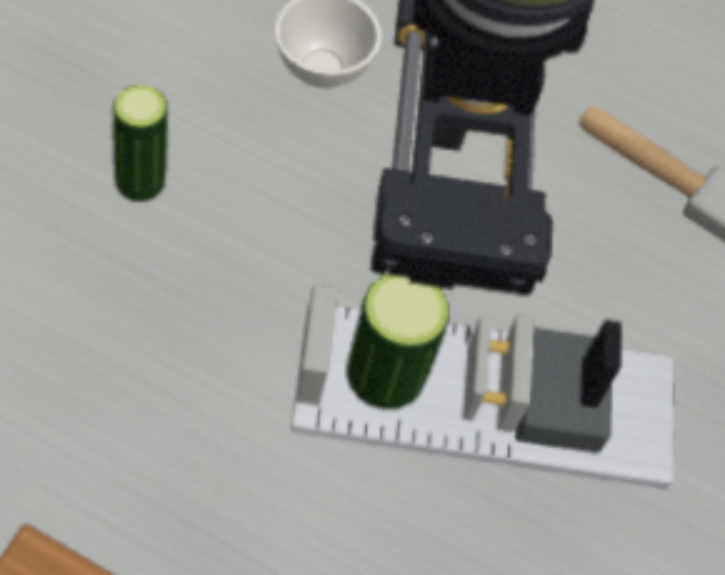

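The piece stands upright and centred on the bed, clear of both jaws, and the other pieces haven't moved. Now back to the fin.

```bash
python3 -m inch '[[[2,0,0,0,0,0,0.3],[3,0,0,0,0,0,0.4],[3,0,0,0,0,0,0.5],[3,0,0,0,0,0,0.5],[1.2,0,0,0,0,0,0.5],[0,0,0,0,0,0,0.5],[0,0,0,0,0,8.2,0.5],[0,0,0,0,0,8.2,0.5],[0,0,0,0,0,8.2,0.5],[0,0,0,0,0,8.2,0.5],[0,0,0,0,0,8.2,0.5],[0,0,0,0,0,8.2,0.5],[0,0,0,0,0,8.2,0.5],[0,0,0,0,0,8.2,0.5],[0,0,0,0,0,8.2,0.5],[0,0,0,0,0,8.2,0.5],[0,0,0,0,0,8,0.5],[0,0,0,0,0,0,0.5],[0,0,0,0,0,0,0.5]]]' 30
python3 -c "
from h import *
go([.488,.1942,.076])"
```

```text
t: 17.15
eef_pos: [0.4883, 0.1924, 0.1983]
orientation: [[0.931, 0.365, -0.001], [0.365, -0.931, -0.001], [-0.001, 0.0, -1.0]]
force: [0.5, -0.0, -0.0]
grip_width: 0.0432
finger_force: 0.0
shift cm [ 0.05 -0.18 12.23] R [[0.931, 0.365, -0.001], [0.365, -0.931, -0.001], [-0.001, 0.0, -1.0]]
```

```bash
python3 -m inch '[[[0,-0.2,1,0,0,0,0.5],[0,0,2.5,0,0,0,0.5],[0,0,2.5,0,0,0,0.5],[0,0,2.5,0,0,0,0.5],[0,0,2,0,0,0,0.5],[0,0,1.6,0,0,0,0.5],[0,0,0,0,0,0,0.5],[0,0,0,0,0,0,0.8],[0,0,0,0,0,0,0.9],[0,0,0,0,0,0,1],[0,0,0,0,0,0,1],[0,0,0,0,0,0,1],[0,0,0,0,0,0,1]]]' 30
```

```text
t: 18.45
eef_pos: [0.4875, 0.1957, 0.0783]
orientation: [[0.932, 0.363, 0.001], [0.363, -0.932, -0.0], [0.001, 0.0, -1.0]]
force: [0.3, -0.6, 3.2]
grip_width: 0.0119
finger_force: 30.0
```

```bash
python3 -m inch '[[[0,0.2,0,0,0,0,1],[0,0.3,0,0,0,0,1],[0,0.3,0,0,0,0,1],[0,0.3,0,0,0,0,1],[0,0.3,0,0,0,0,1],[0,0.3,0,0,0,0,1],[0,0.3,0,0,0,0,1],[0,0.3,0,0,0,0,1],[0,0.3,0,0,0,0,1],[0,0.2,0,0,0,0,1],[0,0.2,0,0,0,0,1],[0,0.2,0,0,0,0,1],[0,0.2,0,0,0,0,1],[0,0.2,0,0,0,0,1],[0,0.2,0,0,0,0,1],[0,0.1,0,0,0,0,1],[0,0.1,0,0,0,0,1],[0,0,0,0,0,0,1],[0,0,0,0,0,0,1],[0,0,0,0,0,0,1]]]' 30
python3 - <<'E'
from h import *
s=env.state();print(((s['eef_pos'][:2]-np.array([.508,.1403]))@[-.3633,.9317]*1000).round(2))
i=env.camera('scene');cv2.imwrite('pics/c8.png',cv2.resize(i[230:360,350:500],None,fx=4.5,fy=4.5,interpolation=2))
E
```

```text
t: 20.45
eef_pos: [0.5001, 0.1635, 0.0783]
orientation: [[0.931, 0.366, -0.002], [0.366, -0.931, 0.006], [0.001, -0.006, -1.0]]
force: [-4.7, 8.7, 3.0]
grip_width: 0.0117
finger_force: 30.0
24.53
```

View pics/c8.png

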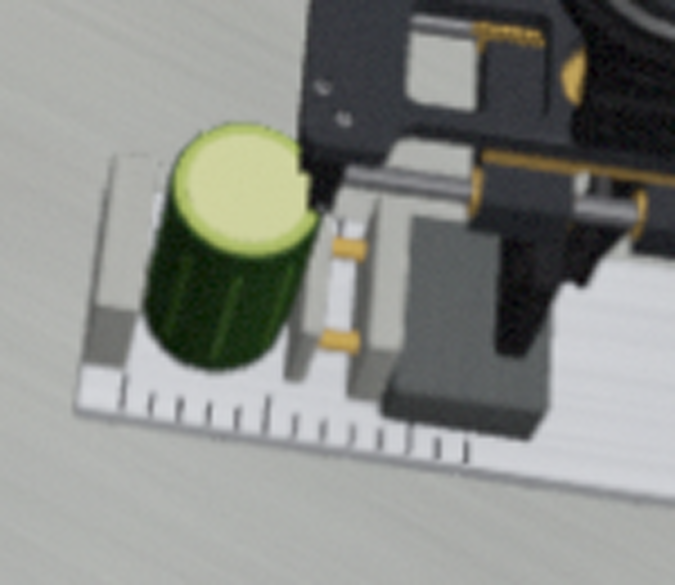

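The piece is upright with a small gap to the fixed jaw, and the sprung face is still out and close to it. About 9 mm more to go.

```bash
python3 -m inch '[[[0,0.1,0,0,0,0,1],[0,0.1,0,0,0,0,1],[0,0.1,0,0,0,0,1],[0,0.1,0,0,0,0,1],[0,0.1,0,0,0,0,1],[0,0,0,0,0,0,1],[0,0,0,0,0,0,1]]]'
python3 - <<'E'
from h import *
s=env.state();print(((s['eef_pos'][:2]-np.array([.508,.1403]))@[-.3633,.9317]*1000).round(2))
i=env.camera('scene');cv2.imwrite('pics/s9.png',i)
def st(f):
    m=cv2.inRange(cv2.cvtColor(f,cv2.COLOR_BGR2HSV),(10,110,120),(24,255,255))[270:330,405:445]
    n,l,a,c=cv2.connectedComponentsWithStats(m);print([(a[k].tolist(),c[k].round(1)) for k in range(1,n) if a[k][4]>8])
st(i);st(cv2.imread('pics/scene0.png'))
E
```

```text
t: 21.2
eef_pos: [0.5016, 0.1597, 0.0783]
orientation: [[0.93, 0.367, -0.002], [0.367, -0.93, 0.007], [0.001, -0.007, -1.0]]
force: [-4.3, 10.7, 3.6]
grip_width: 0.0117
finger_force: 30.0
20.42
[([18, 13, 6, 4, 23], array([20.6, 14.4])), ([16, 34, 6, 4, 21], array([18.7, 35.3]))]
[([3, 11, 8, 5, 28], array([ 6.4, 12.5])), ([0, 31, 9, 5, 31], array([ 4.1, 32.9]))]
```

```bash
python3 -m inch '[[[0,0.1,0,0,0,0,1],[0,0.1,0,0,0,0,1],[0,0.1,0,0,0,0,1],[0,0.1,0,0,0,0,1],[0,0,0,0,0,0,1],[0,0,0,0,0,0,1]]]'
python3 - <<'E'
from h import *
s=env.state();print(((s['eef_pos'][:2]-np.array([.508,.1403]))@[-.3633,.9317]*1000).round(2))
i=env.camera('scene')
c8=i[230:360,350:500];cv2.imwrite('pics/c10.png',cv2.resize(c8,None,fx=4.5,fy=4.5,interpolation=2))
E
```

```text
t: 21.85
eef_pos: [0.5028, 0.1566, 0.0783]
orientation: [[0.93, 0.367, -0.002], [0.367, -0.93, 0.007], [0.001, -0.008, -1.0]]
force: [-5.4, 11.5, 4.2]
grip_width: 0.0117
finger_force: 30.0
17.03
```

View pics/c10.png

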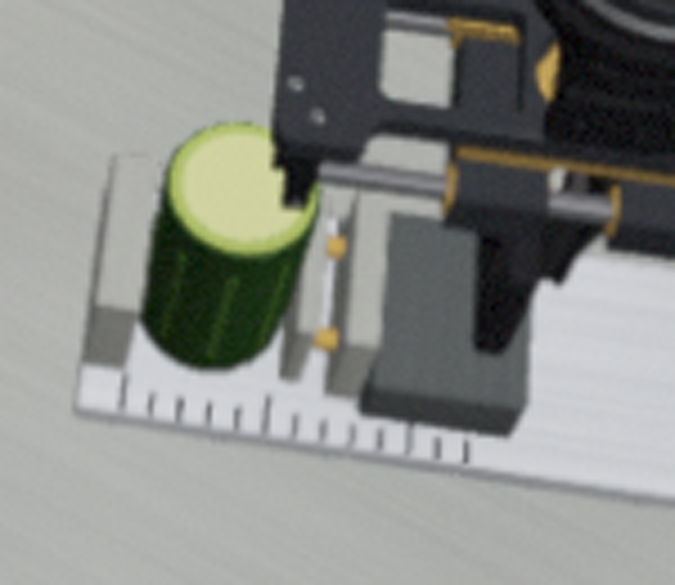

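The sprung face is now pushed in about 5.5 mm: the pins show roughly 22 px against 36 px when it is out. The piece is upright against the fixed jaw. I'll add about 1 mm, unload the arm, then release.

```bash
python3 -m inch '[[[0,0.1,0,0,0,0,1],[0,0,0,0,0,0,1],[0,0,0,0,0,0,1],[0,-0.2,0,0,0,0,1],[0,-0.2,0,0,0,0,1],[0,-0.2,0,0,0,0,1],[0,-0.1,0,0,0,0,1],[0,0,0,0,0,0,1],[0,0,0,0,0,0,1]]]'
python3 - <<'E'
from h import *
s=env.state();print(((s['eef_pos'][:2]-np.array([.508,.1403]))@[-.3633,.9317]*1000).round(2))
E
```

```text
t: 22.8
eef_pos: [0.5031, 0.1559, 0.0783]
orientation: [[0.932, 0.363, 0.001], [0.363, -0.932, 0.0], [0.001, -0.0, -1.0]]
force: [-2.2, 2.4, 5.4]
grip_width: 0.0116
finger_force: 30.0
16.27
```

```bash
python3 -m inch '[[[0,-0.1,0,0,0,0,1],[0,0,0,0,0,0,0.75],[0,0,0,0,0,0,0.6],[0,0,0,0,0,0,0.5],[0,0,0,0,0,0,0.5],[0,0,-1,0,0,0,0.5],[0,0,-2,0,0,0,0.5],[0,0,-3,0,0,0,0.5],[0,0,-3,0,0,0,0.5],[0,-2,-3,0,0,0,0.5],[0,-3,-1,0,0,0,0.5],[0,-3,0,0,0,0,0.5],[0,-3,0,0,0,0,0.5],[0,-3,0,0,0,0,0.5],[0,0,0,0,0,0,0.5],[0,0,0,0,0,0,0.5]]]'
python3 - <<'E'
from h import *
i=env.camera('scene')[230:360,350:500];j=env.camera('top')[190:340,130:290]
a=cv2.resize(i,(450,390),interpolation=2);b=cv2.resize(j,None,fx=2.6,fy=2.6,interpolation=2)
b=b[:390,:350];cv2.imwrite('pics/c11.png',np.hstack([a,b]))
E
```

```text
t: 24.4
eef_pos: [0.4513, 0.2876, 0.2084]
orientation: [[0.931, 0.365, 0.001], [0.365, -0.931, -0.0], [0.001, 0.001, -1.0]]
force: [0.9, -0.6, -0.3]
grip_width: 0.0438
finger_force: 0.0
```

View pics/c11.png

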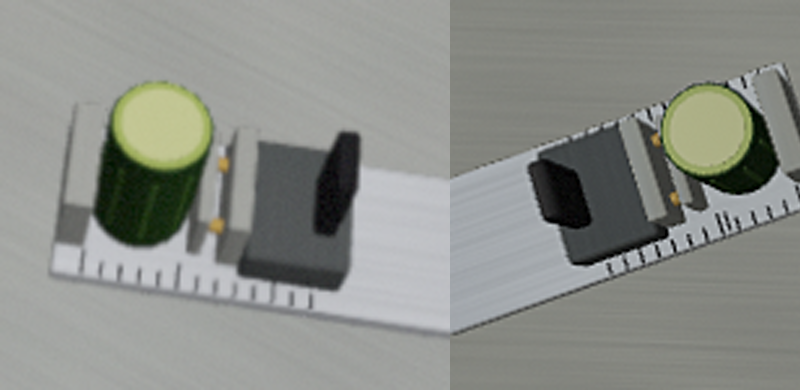

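Run:
```python
from h import *
T=lambda u,v:(130+(u-450+.5)/2.6-.5,190+(v+.5)/2.6-.5)
o=np.array([.508,.1403]);yd=np.array([-.3633,.9317]);xd=np.array([yd[1],-yd[0]])
def pr(nm,p):p=p[:2]-o;print(nm,(p@xd*1000).round(1),(p@yd*1000).round(1))
for nm,q,z in[('fin',(529,155),.096),('fin',(544,214),.096),('back',(619,123),.062),('back',(650,220),.062)]: pr(nm,onz('top',*T(*q),z))
for n in('top','scene'):
    m=cv2.inRange(cv2.cvtColor(env.camera(n),cv2.COLOR_BGR2HSV),(28,60,120),(50,255,255))
    for c in cv2.findContours(m,0,1)[0]:
        if cv2.contourArea(c)<150: continue
        P=np.array([onz(n,*q,.102)[:2] for q in c[:,0].astype(float)]);(x,y),R=cv2.minEnclosingCircle(P.astype(np.float32))
        if .4<x<.7 and -.4<y<.3: pr(n,np.array([x,y]));print(c[:,0].mean(0))
```

```text
fin 21.0 18.0
fin -12.0 19.4
back 29.9 -25.3
back -28.3 -25.4
top -124.5 -243.5
[373.53125 284.5    ]
top -186.2 -417.0
[509.4  284.35]
top 0.9 -76.9
[228.31578947 239.33684211]
scene 1.2 -78.2
[403.72413793 271.28735632]
scene -115.6 -244.0
[305.78431373 191.70588235]
scene -177.2 -417.7
[209.46551724 147.53448276]
```

```bash
python3 -c "
from cell import env
print(env.hand_in())"
```

```text
the job is handed in; nothing more can be done
None
```

I handed the job in at about 24 s of the allowed 72. The thickest piece stands upright on the bed within about 1 mm of mid jaw width and is held against the fixed jaw. The sprung face is pushed in about 7 of 14 mm by camera estimate, the gauge is released and the other two pieces stand where they were. No verdict came back, and contact with the fixed jaw is inferred from the images and the spring force rather than measured.

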